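# Swap the short arbor sleeve for one from the deep stock canister

## Robot

A 7-joint arm with a two-finger parallel gripper is mounted at the origin on the work surface. World frame = base frame: x ahead of the robot, y to its left, z up, the work surface at z = 0. Lengths are in mm, angles in rad, forces in N, time in s.
With the tool pointing down it reaches from about 425 to 825 mm from the base axis. Payload 3.6 kg.
Tool frame: the origin (TCP) lies between the finger pads; the fingertips stand 17 mm ahead of it and the grasp point (between the pads) lies 2 mm behind it; z points along the fingers, y is the line along which they close (so a half turn about z gives the same grasp; the last joint's range is limited). The gripper opens to 85 mm and grips with 20 to 120 N. Pads are 22 mm wide; open, the fingers measure 114 mm over their backs; the gripper's body (76 mm by 85 mm) begins 54 mm behind the grasp point. The pads swing forward as they close: fully open they stand 13 mm farther back than shut.
Start: joints at [-1.143, 0.615, -0.013, 1.423, 0.008, 1.103, -0.04], TCP at [284.915, 584.198, 248.297] pointing down, gripper open.
Joint ranges: [-3.12, 3.12], [-0.3, 2.06], [-1.34, 1.32], [0.26, 2.42], [-1.36, 4.5], [0.01, 1.98], [-2.84, 2.84]. Speed limits (rad/s): [2.79, 2.79, 3.14, 3.14, 3.14, 3.14, 3.14].

## Interface

Orientations are given as a unit quaternion [x, y, z, w].
In Python, from station import bot gives the robot as it stands. The module is installed in compiled form; this text tells all that it offers.
- The arm moves only by the shell command python3 -m inch 'ROWS'. ROWS is a JSON object of lists of equal length, an entry for each row: "grip": the closure, from 0 (fully open) to 1 (shut); "translation": the shift along the tool's x, y, z in mm, a list of three; "spin": the turn about the tool's z in rad. A call has 1 to 10 rows; each row shifts and turns the commanded pose from where the row before left it, along the tool's axes as they then stand; what a row does not reach is not made up. A row lasts 1/12 s, in which the tool goes at most 41.7 mm and 7.16 degrees, less where a joint would pass 70% of its speed; a pose out of reach is approached as far as the arm can. A call is refused whole if a number of a shift passes 41.7 or a number of a turn 0.125, either way. A call with a gripper value outside its range is refused whole. The fingers move at their own pace and stop on an object; the grip force is fixed at half the most. Time passes only in rows, so rows that do not move let the fingers close. It gives the time, the measured TCP pose, the force, the opening and the grip force at its end, in the units of the state.
- bot.observe(): the state, without advancing time (a new reading comes with each control period).
- bot.get_image(name): name is "side" or "top" or "wrist"; returns the picture (480x640x3 uint8, red, green, blue); there is no depth.
- bot.calibration(name): a dict with "camera_matrix" (3x3 intrinsics, pixels), "distortion" ([k1, k2, p1, p2, k3] as OpenCV has them; the pictures are not rectified), "R" (3x3) and "t" (3): a world point X has camera coordinates R X + t. Camera axes: x right, y down, z forward; pixel columns grow to the right and rows downward; lengths in mm; the calibration is good to about 2 mm. A picture is of the moment at which its call begins: read the wrist's pose just before it. calibration takes no time and is no camera call; for the wrist camera it gives the pose at the moment of the call.
- bot.sign_off(): hands the job in; it is judged then, once.
Trained networks look in the newest picture that a camera, given by its name, has taken for a name from the list of things; names that differ only in an ending like _2 or _b are one class to them, and where a whole thing is asked for, a point or a joint stands for the part that bears it (a point fixed in the world has none). Each returns a list of dicts, best first, with "score" (0 to 1); they miss things now and then, are a little off and sometimes report something else, mostly with a low value. They report only what shows in the picture. A call takes as long as a camera call. They do not tell look-alikes from the thing itself.
- bot.recognise(camera, target): "extent" ([left, top, width, height] in pixels, round what is visible of it).
- bot.mark_of(camera, target): "location" ([row, column] in pixels: a listed point, or the origin of a listed thing).
The state is a dict: "time": time; "joints": joint angles; "qvel": joint speeds; "tau": joint torques, N m; "ee_pos": TCP position; "tool_rot": TCP orientation; "contact_force": force on the tool from outside, world axes, zero at the start; "wrist_torque": the same for the moment, N m; "opening": finger opening in mm; "grip_force": force on a finger pad.
Only numpy, scipy, OpenCV 4.12 (cv2) and the standard library are available. Lean on these libraries where they do the work, as an engineer would, in place of code of your own. Each camera call takes 0.05 s, during which the arm holds its last target. There are 200 camera calls.

## Task

One of the three steel sleeves standing in the nests of the kit block is shorter than the other two: take it out and stand it upright in the open reject tray. Then fetch the full-length sleeve from the bottom of the leaning stock canister and seat it upright, fully down, in the empty nest. Set both sleeves down gently, and leave the other two sleeves and the things lying around where they are.

Things in the scene. Friction and masses are not known exactly. Their poses are not given: they have to be found in the camera images.
- canister: Fixed, rigid stock canister: aluminium tube on an olive base plate 150 x 130 x 10 mm (two cheeks hold it). Origin: centre of the plate's underside, z up. Tube axis leans 25 degrees towards the body's -x side (to the robot): floor-to-mouth direction (-0.423, 0, 0.906) in body axes. Inside it is 74 mm wide for 65 mm from its floor, then flares over 21 mm to 118 mm (outside 126 mm) at the rim
- canister_mouth (a point): centre of the canister's mouth, in the plane of its rim, about 113 mm above the work surface (its axes are those of canister, not tilted)
- canister_floor (a point): centre of the canister's inner floor, 86 mm down the tube's axis from the mouth
- spare: full-length steel sleeve to fetch: plain tube 62 mm long, outside 66 mm, bore 54 mm, open at both ends, about 0.5 kg, standing on the canister's floor, top edge 24 mm below the rim. The gap around it is too narrow for a finger: hold it from inside, closed fingers going well down the bore and opening against its wall. Origin: centre of the lower end, z along its axis to the mouth
- kit: fixed olive kit block 100 x 290 x 20 mm with a row of three round nests along its y axis, 90 mm apart (y = -90, 0, +90 mm), each 69 mm in diameter and 10 mm deep, so that its floor is 10 mm above the work surface. Origin: centre of the underside
- kit_hole0 (a point): centre of the mouth of the nest at y = -90 mm, at the block's top face
- kit_hole1 (a point): centre of the mouth of the middle nest, at the block's top face
- kit_hole2 (a point): centre of the mouth of the nest at y = +90 mm, at the block's top face
- sleeve_a: full-length sleeve like the spare (62 mm long, outside 66, bore 54 mm) standing in one of the nests; stays there. Origin: centre of its lower end, z up
- sleeve_b: the other full-length sleeve in a nest; stays there. Origin: centre of its lower end, z up
- sleeve_short: the wrong sleeve: 45 mm long, outside 66, bore 54 mm, about 0.36 kg, open at both ends, standing in one of the three nests (which one varies). Origin: centre of its lower end, z up
- reject: reject tray: fixed grey open box 160 x 160 mm, 35 mm high, walls 4 mm, floor 4 mm thick. Origin: centre of its underside
- face_mill: bystander: dark steel milling cutter, 56 mm diameter, 40 mm high, standing; origin at the centre of its underside
- wrench: bystander: wrench 190 mm long lying flat
- oil_bottle: bystander: grey plastic bottle 56 mm diameter, 130 mm high; origin at the centre of its underside
Not all that is in view belongs to the job. Several things look just like the reject: the one meant starts farthest from the robot's base.

How it is judged:
By the outcome, as a careful person would: the job done as asked, in the order asked, and still so for the second after the job is handed in, with the robot touching nothing.
It also fails if it takes over 67 s, if anything falls off the work surface, if the arm or the gripper's body presses on something with over 40 N, if the wrist force passes 120 N, or if a joint passes its speed limit or range.

## Working session

There is one attempt and no reset: what is moved stays moved. The work goes in short steps, Python scripts to look and compute and a shell command to move; the robot and the scene stay as the last step left them, time stands still between calls to the robot, and variables do not carry over. Pictures are saved under pics/ and viewed, at most 10 in all, crops included, and the job is handed in when it is done.

```bash
mkdir -p pics
python3 - <<'E'
from station import bot
import cv2,numpy as np
s=bot.observe();print(s)
for n in ["top","side"]:
    im=bot.get_image(n);cv2.imwrite(f"pics/{n}0.png",im[:,:,::-1])
    c=bot.calibration(n);print(n,np.round(c["R"],3).tolist(),np.round(c["t"],1).tolist(),np.round(c["camera_matrix"],1).tolist(),c["distortion"])
    for t in ["reject","canister","canister_mouth","spare","kit","kit_hole0","kit_hole1","kit_hole2","sleeve_a","sleeve_short"]:
        print(t,[(round(d["score"],2),np.round(d["location"]).tolist()) for d in bot.mark_of(n,t)][:4])
E
```

```text
{'time': 0.0, 'joints': array([-1.1434731 ,  0.61592362, -0.01264808,  1.42496598,  0.00809873,
        1.10341033, -0.04045021]), 'qvel': array([ 0.00041676, -0.0001047 , -0.0015131 , -0.00064722, -0.00100808,
       -0.00109305, -0.00016351]), 'tau': array([ 1.30320191e-04, -4.69216919e+01,  2.59232987e-01, -1.71028340e+01,
        9.92124929e-03,  9.78752301e-03,  8.49392961e-06]), 'ee_pos': array([284.6089983 , 583.53857744, 247.11293392]), 'tool_rot': array([ 2.24948659e-01,  9.74369712e-01, -1.29697276e-03, -2.88623536e-04]), 'contact_force': array([ 0.4434364 ,  0.20718935, -0.16786538]), 'wrist_torque': array([ 0.03149793, -0.0316839 ,  0.04630667]), 'grip_force': 0.0, 'opening': 85.43729646189226}
top [[0.025, -1.0, -0.001], [-0.984, -0.024, -0.176], [0.176, 0.005, -0.984]] [-21.0, 479.8, 985.5] [[506.1, 0.0, 328.8], [0.0, 506.1, 236.1], [0.0, 0.0, 1.0]] [-0.07345971  0.          0.          0.          0.        ]
reject [(0.78, [387.0, 460.0]), (0.63, [263.0, 471.0]), (0.57, [305.0, 352.0]), (0.48, [203.0, 325.0])]
canister [(0.83, [238.0, 189.0])]
canister_mouth [(0.56, [
[... 642 characters left out ...]
76 0.         0.         0.         0.        ]
reject [(0.95, [297.0, 369.0]), (0.86, [239.0, 406.0]), (0.61, [321.0, 218.0]), (0.43, [248.0, 210.0])]
canister [(0.59, [334.0, 217.0]), (0.25, [260.0, 292.0])]
canister_mouth [(0.87, [300.0, 227.0]), (0.23, [228.0, 276.0])]
spare [(0.8, [322.0, 215.0])]
kit [(0.85, [264.0, 293.0])]
kit_hole0 [(0.93, [254.0, 293.0]), (0.68, [243.0, 313.0]), (0.62, [273.0, 270.0])]
kit_hole1 [(0.93, [254.0, 293.0]), (0.68, [243.0, 313.0]), (0.62, [273.0, 270.0])]
kit_hole2 [(0.93, [254.0, 293.0]), (0.68, [243.0, 313.0]), (0.62, [273.0, 270.0])]
sleeve_a [(0.85, [277.0, 269.0]), (0.8, [258.0, 292.0])]
sleeve_short [(0.93, [248.0, 315.0]), (0.45, [260.0, 293.0])]
```

View pics/top0.png

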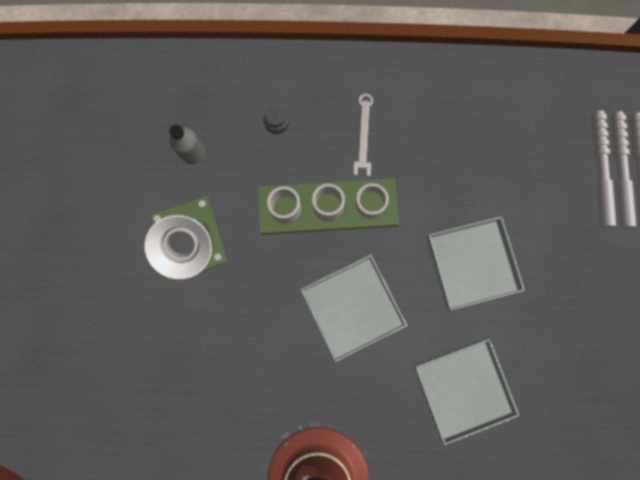

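View pics/side0.png

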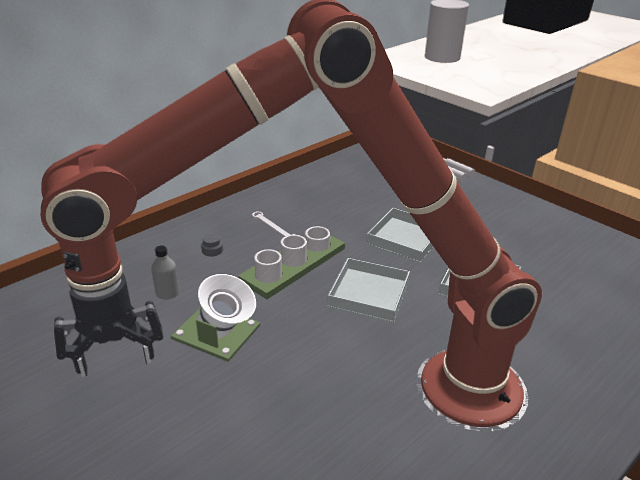

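The pictures show three look-alike trays, at top px (355,307), (467,390) and (476,263). The last is farthest from the base at (318,480), so it fits "reject". The sleeves stand at (284,204), (328,201) and (372,199), and the rightmost looks shorter. The canister mouth is at (179,246). Next I'll measure these and confirm with a crop.

```bash
cat > h.py <<'E'
from station import bot
import cv2,numpy as np
from scipy.spatial.transform import Rotation as Ro
def ray(n,uv,c=None):
    c=c or bot.calibration(n);R=np.array(c["R"]);t=np.array(c["t"])
    p=cv2.undistortPoints(np.array(uv,float).reshape(-1,1,2),np.array(c["camera_matrix"]),np.array(c["distortion"]))[:,0]
    d=np.c_[p,np.ones(len(p))]@R
    return -R.T@t,d
def onz(n,uv,z,c=None):
    o,d=ray(n,uv,c);return o+d*((z-o[2])/d[:,2])[:,None]
def proj(n,X,c=None):
    c=c or bot.calibration(n);R=np.array(c["R"]);t=np.array(c["t"])
    return cv2.projectPoints(np.array(X,float).reshape(-1,3),cv2.Rodrigues(R)[0],t,np.array(c["camera_matrix"]),np.array(c["distortion"]))[0][:,0]
def tri(uv1,uv2):
    (a,d),(b,e)=ray("top",[uv1]),ray("side",[uv2]);d=d[0];e=e[0]
    s=np.linalg.lstsq(np.c_[d,-e],b-a,rcond=None)[0];p,q=a+d*s[0],b+e*s[1]
    return (p+q)/2,np.linalg.norm(p-q)
E
python3 - <<'E'
from h import *
r=lambda x:np.round(x,1).tolist()
T=cv2.imread("pics/top0.png");S=cv2.imread("pics/side0.png")
# kit & canister plates by green
h=cv2.cvtColor(T,cv2.COLOR_BGR2HSV);m=cv2.inRange(h,(30,70,40),(60,255,255))
for c in cv2.findContours(m,0,2)[0]:
    if cv2.contourArea(c)<200: continue
    w=onz("top",c[:,0],20 if cv2.contourArea(c)>2500 else 10)[:,:2].astype(np.float32)
    print("green",cv2.contourArea(c),[r(x) for x in cv2.minAreaRect(w)])
for uv,z in [((284,208),20),((325,204),20),((371,205),20)]: print("hole",r(onz("top",[uv],z)[0]))
for a,b in [((179,246),(227,300)),((189,238),(217,334)),((183,236),(215,322)),((284,208),(270,273)),((325,204),(293,254)),((371,205),(313,243)),((471,263),(406,239)),((460,387),(450,280)),((352,305),(369,297))]:
    p,e=tri(a,b);print(a,r(p),r(e))
a=cv2.resize(T[160:320,140:540],None,fx=2,fy=2,interpolation=2)
b=cv2.resize(S[190:290,230:430],None,fx=4,fy=4,interpolation=2)[:280]
cv2.imwrite("pics/crop0.png",np.vstack([a,b]))
E
```

```text
green 232.0 [[550.7, 86.7], [34.9, 40.4], 1.4]
green 954.5 [[478.2, 279.3], [148.3, 110.0], 20.7]
green 238.5 [[558.4, -5.5], [32.7, 42.5], 1.4]
green 3756.0 [[549.0, -5.4], [100.3, 286.9], 5.0]
hole [541.8, 86.5, 20.0]
hole [552.5, 0.7, 20.0]
hole [552.7, -96.0, 20.0]
(179, 246) [442.3, 276.0, 104.6] 1.4
(189, 238) [476.1, 289.0, -6.6] 3.5
(183, 236) [474.2, 291.4, 31.4] 2.2
(284, 208) [538.9, 84.5, 24.6] 4.6
(325, 204) [547.7, -0.1, 36.5] 1.7
(371, 205) [558.3, -90.8, 21.6] 15.6
(471, 263) [435.9, -312.0, -1.7] 4.6
(460, 387) [208.6, -255.7, 21.7] 61.8
(352, 305) [342.5, -62.8, -12.5] 5.6
```

View pics/crop0.png

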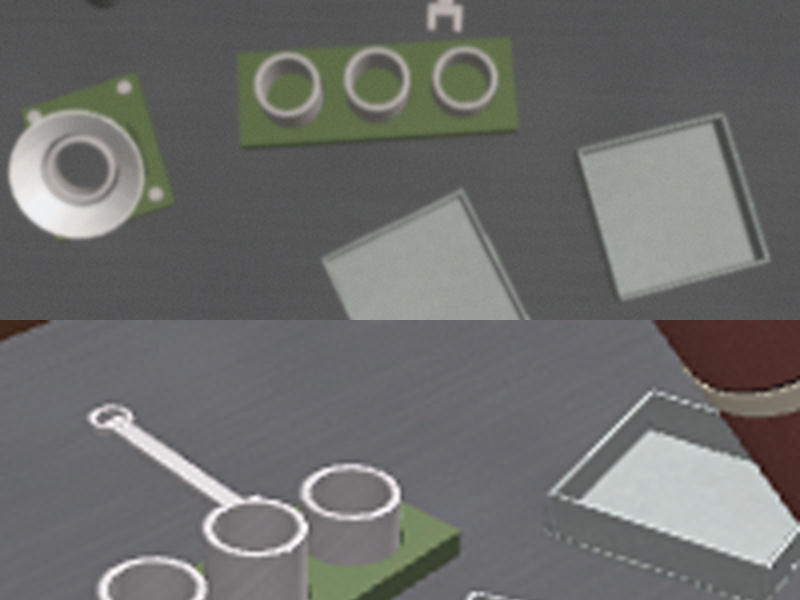

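The rightmost sleeve, side crop (350,490), is clearly the shorter one. It stands in kit nest y≈-90, near world (556,-95). The reject tray is the one at top px (476,263), world ≈ (436,-312), 536 mm from the base; the other two are at about 350 and 330 mm. I'll move above the short sleeve.

```bash
python3 -m inch '{"grip":[0,0,0,0,0,0,0,0,0],"translation":[[0,0,0],[0,0,0],[0,0,0],[0,0,0],[0,0,0],[0,0,0],[0,0,0],[0,0,0],[0,0,0]],"spin":[0.114,0.114,0.114,0.114,0.114,0.114,0.114,0.114,0.114]}'
python3 -m inch '{"grip":[0,0,0,0,0,0,0,0,0,0],"translation":[[-35,10.6,2],[-35,10.6,2],[-35,10.6,2],[-35,10.6,2],[-35,10.6,2],[-35,10.6,2],[-35,10.6,2],[-35,10.6,2],[-35,10.6,2],[-35,10.6,2]],"spin":[0,0,0,0,0,0,0,0,0,0]}'
python3 -m inch '{"grip":[0,0,0,0,0,0,0,0,0,0],"translation":[[-35,10.6,2],[-35,10.6,2],[-35,10.6,2],[-35,10.6,2],[-35,10.6,2],[-35,10.6,2],[-35,10.6,2],[-35,10.6,2],[-35,10.6,2],[-35,10.6,2]],"spin":[0,0,0,0,0,0,0,0,0,0]}'
python3 -m inch '{"grip":[0,0],"translation":[[0,0,0],[0,0,0]],"spin":[0,0]}'
python3 - <<'E'
from h import *
s=bot.observe();R=Ro.from_quat(s["tool_rot"]).as_matrix();print(s["time"],s["ee_pos"],np.round(R,3).tolist())
c=bot.calibration("wrist");im=bot.get_image("wrist");cv2.imwrite("pics/w1.png",im[:,:,::-1])
o=-np.array(c["R"]).T@c["t"];print("cam in tool",R.T@(o-s["ee_pos"]),np.round(np.array(c["R"])@R,3).tolist(),c["camera_matrix"][0],c["distortion"])
for t in ["kit","kit_hole0","sleeve_short","reject"]:
    print(t,[(round(d["score"],2),np.round(d["location"],1).tolist()) for d in bot.mark_of("wrist",t)][:4])
E
```

```text
time: 1.85
ee_pos: [284.8, 584.3, 248.3]
tool_rot: [0.676, 0.737, -0.0, -0.0]
contact_force: [-0.2, 0.2, 0.5]
opening: 85.5
grip_force: 0.0
time: 2.68
ee_pos: [422.8, 243.8, 228.6]
tool_rot: [0.674, 0.739, 0.0, 0.0]
contact_force: [1.1, 0.6, 0.8]
opening: 85.1
grip_force: 0.0
time: 3.52
ee_pos: [560.3, -95.2, 208.4]
tool_rot: [0.674, 0.739, 0.0, 0.0]
contact_force: [0.4, 0.2, 0.4]
opening: 85.2
grip_force: 0.0
time: 3.68
ee_pos: [559.8, -96.9, 208.2]
tool_rot: [0.676, 0.737, -0.001, 0.001]
contact_force: [-0.4, 1.3, -0.9]
opening: 85.8
grip_force: 0.0
3.6833 [559.81885596 -96.89691938 208.18152219] [[-0.085, 0.996, 0.0], [0.996, 0.085, -0.002], [-0.002, -0.0, -1.0]]
cam in tool [ 8.44479186e+01  5.17594364e-02 -1.25417864e+02] [[0.0, 1.0, 0.001], [-0.946, 0.0, -0.324], [-0.324, -0.001, 0.946]] [356.79716627   0.         323.35408676] [-0.06347611  0.          0.          0.          0.        ]
kit [(0.72, [109.0, 319.0])]
kit_hole0 [(0.85, [106.8, 318.6]), (0.66, [215.3, 322.5])]
sleeve_short []
reject [(0.66, [379.3, 202.9]), (0.59, [155.6, 90.8])]
```

View pics/w1.png

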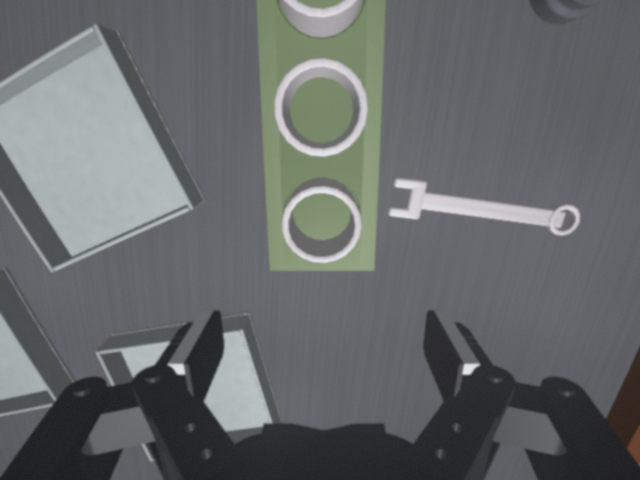

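The wrist view shows the short sleeve's rim at px (321,224), the middle full sleeve at (321,107) and the kit outline in green. I'll fit circles to the rims in their planes and get the kit yaw.

```bash
cat >> h.py <<'E'
from scipy.optimize import least_squares
def circ(w):
    f=least_squares(lambda p:np.hypot(*(w-p[:2]).T)-p[2],[*w.mean(0),30],loss="soft_l1",f_scale=.5);return f.x,np.abs(f.fun).mean()
def rims(im,c,seeds,lo=185):
    """seeds: (u,v,z,R). outer boundary of the bright rim, mapped to plane z"""
    g=cv2.cvtColor(im,cv2.COLOR_RGB2GRAY);out=[]
    for u,v,z,R in seeds:
        C=onz("wrist",[(u,v)],z,c)[0]
        for _ in range(3):
            a=np.linspace(0,2*np.pi,180,endpoint=False);rr=np.arange(R-8,R+8,.25)
            P=np.stack([C[0]+rr[:,None]*np.cos(a),C[1]+rr[:,None]*np.sin(a),np.full((len(rr),180),z)],-1)
            uv=proj("wrist",P,c).reshape(len(rr),180,2).astype(np.float32)
            I=cv2.remap(g,uv[...,0],uv[...,1],1).astype(float)
            k=np.gradient(cv2.GaussianBlur(I,(1,9),0),axis=0).argmin(0)
            x,e=circ(P[k,np.arange(180),:2]);C=np.array([x[0],x[1],z])
        out.append((np.round(x,1).tolist(),round(e,2)))
    return out
E
python3 - <<'E'
from h import *
c=bot.calibration("wrist");im=cv2.imread("pics/w1.png")[:,:,::-1].copy()
print(rims(im,c,[(321,224,55,33),(321,107,72,33)]))
h=cv2.cvtColor(im,cv2.COLOR_RGB2HSV);m=cv2.inRange(h,(30,50,40),(65,255,255))
k=max(cv2.findContours(cv2.morphologyEx(m,3,np.ones((5,5))),0,2)[0],key=cv2.contourArea)[:,0]
for s in (-1,1):
    p=np.array([q for q in k if 130<q[1]<255 and s*(q[0]-322)>44],float)
    w=onz("wrist",p,20,c)[:,:2].astype(np.float32);l=cv2.fitLine(w,cv2.DIST_HUBER,0,.01,.01)[:,0];print(s,l,len(w))
E
```

```text
[([557.5, -89.7, 32.3], np.float64(0.11)), ([548.9, -0.6, 32.3], np.float64(0.12))]
-1 [ 9.2184208e-02 -9.9574196e-01  5.0698926e+02 -7.2903358e+01] 13
1 [ 8.7565616e-02 -9.9615878e-01  6.0303455e+02 -6.6001640e+01] 15
```

```bash
python3 -m inch '{"grip":[0,0,0,0,0],"translation":[[7.4,-1.7,20],[0,0,30],[0,0,30],[0,0,0],[0,0,0]],"spin":[0,0,0,0,0]}'
python3 - <<'E'
from h import *
s=bot.observe();c=bot.calibration("wrist");im=bot.get_image("wrist");cv2.imwrite("pics/w2.png",im[:,:,::-1])
X=s["ee_pos"];print(X)
u=proj("wrist",[[557.5,-89.7,55],[548.9,-.6,72]],c);print(u)
print(rims(im,c,[(*u[0],55,33),(*u[1],72,33)]))
E
```

```text
time: 4.35
ee_pos: [556.4, -85.1, 127.6]
tool_rot: [0.674, 0.739, -0.001, -0.002]
contact_force: [-0.1, 1.1, -0.1]
opening: 85.5
grip_force: 0.0
[556.40412019 -85.1161992  127.55788465]
[[324.96065238 273.87253208]
 [324.60840036 118.4590627 ]]
[([557.8, -95.3, 32.2], np.float64(0.33)), ([550.0, -6.0, 32.1], np.float64(0.13))]
```

```bash
for i in 1 2 3; do python3 -m inch '{"grip":[0],"translation":[[0,0,0]],"spin":[0]}' | sed -n 1,3p
python3 - <<'E'
from h import *
s=bot.observe();c=bot.calibration("wrist");im=bot.get_image("wrist");s2=bot.observe()
c2=bot.calibration("wrist");o=-np.array(c["R"]).T@c["t"]
print(s["ee_pos"].round(1),s2["ee_pos"].round(1),np.abs(s["qvel"]).max().round(4),o.round(1),Ro.from_quat(s["tool_rot"]).as_matrix()[:,2].round(4))
print(rims(im,c,[(325,290,55,33),(324.6,130,72,33)]))
E
done
```

```text
time: 4.48
ee_pos: [558.7, -86.4, 130.3]
tool_rot: [0.674, 0.739, 0.001, 0.002]
[558.7 -86.4 130.3] [558.8 -86.6 130.4] 0.0089 [550.6  -2.3 255.6] [ 3.8e-03 -6.0e-04 -1.0e+00]
[([557.8, -95.3, 32.2], np.float64(0.32)), ([550.0, -6.0, 32.2], np.float64(0.13))]
time: 4.62
ee_pos: [558.4, -86.6, 130.1]
tool_rot: [0.674, 0.739, 0.001, 0.001]
[558.4 -86.6 130.1] [558.2 -86.6 129.9] 0.0087 [550.4  -2.4 255.5] [ 3.5e-03 -5.0e-04 -1.0e+00]
[([557.8, -95.3, 32.2], np.float64(0.3)), ([550.0, -6.0, 32.1], np.float64(0.13))]
time: 4.75
ee_pos: [557.9, -86.5, 129.4]
tool_rot: [0.674, 0.739, 0.001, 0.001]
[557.9 -86.5 129.4] [557.7 -86.5 129.1] 0.0072 [550.   -2.4 254.7] [ 2.e-03 -2.e-04 -1.e+00]
[([557.8, -95.3, 32.2], np.float64(0.24)), ([550.0, -6.0, 32.1], np.float64(0.13))]
```

Settled, the estimate is stable: short sleeve at (557.8,-95.3), which agrees with the top camera. I'll descend and grip it from outside, across the block.

```bash
python3 -m inch '{"grip":[0,0,0,0,0,0,0,0,0],"translation":[[-8.8,-0.8,5],[0,0,20],[0,0,20],[0,0,20],[0,0,15],[0,0,10],[0,0,0],[0,0,0],[0,0,0]],"spin":[0,0,0,0,0,0,0,0,0]}'
python3 -m inch '{"grip":[0.15,0.25,0.5,0.5,0.5,0.5],"translation":[[0,0,0],[0,0,0],[0,0,0],[0,0,0],[0,0,0],[0,0,0]],"spin":[0,0,0,0,0,0]}'
```

```text
time: 5.55
ee_pos: [558.0, -95.8, 39.1]
tool_rot: [0.674, 0.738, 0.0, 0.001]
contact_force: [0.9, -0.3, 0.1]
opening: 85.2
grip_force: 0.0
time: 6.05
ee_pos: [558.1, -95.5, 39.6]
tool_rot: [0.674, 0.739, 0.001, 0.001]
contact_force: [-0.2, 0.5, 5.5]
opening: 63.6
grip_force: 67.5
```

```bash
python3 -m inch '{"grip":[0.5,0.5,0.5,0.5,0.5,0.5,0.5,0.5],"translation":[[0,0,-3],[0,0,-7],[0,0,-15],[0,0,-20],[0,0,-20],[0,0,-15],[0,0,0],[0,0,0]],"spin":[0,0,0,0,0,0,0,0]}'
python3 -m inch '{"grip":[0.5,0.5,0.5,0.5,0.5,0.5,0.5,0.5,0.5,0.5],"translation":[[-10,-7,0],[-20,-14,0],[-28,-19,0],[-32,-22,0],[-32,-22,0],[-32,-22,0],[-25,-17,0],[-16,-10.4,0],[-10,-7,0],[0,0,0]],"spin":[0,0,0,0,0,0,0,0,0,0]}'
python3 -m inch '{"grip":[0.5,0.5,0.5],"translation":[[0,0,0],[0,0,0],[0,0,0]],"spin":[0,0,0]}'
python3 - <<'E'
from h import *
c=bot.calibration("wrist");im=bot.get_image("wrist");cv2.imwrite("pics/w3.png",im[:,:,::-1])
t=bot.get_image("top");cv2.imwrite("pics/t3.png",t[:,:,::-1])
for n in ("top","wrist"):
  for d in bot.mark_of(n,"reject")[:3]: print(n,round(d["score"],2),onz(n,[d["location"][::-1]],0)[0].round(1),np.round(d["location"]))
E
```

```text
time: 6.72
ee_pos: [557.3, -95.1, 118.7]
tool_rot: [0.674, 0.739, 0.0, 0.0]
contact_force: [-0.9, 0.6, -4.4]
opening: 63.6
grip_force: 67.3
time: 7.55
ee_pos: [432.6, -315.6, 117.4]
tool_rot: [0.677, 0.736, -0.002, -0.001]
contact_force: [0.3, -0.9, -2.2]
opening: 63.3
grip_force: 67.1
time: 7.8
ee_pos: [437.4, -309.7, 117.9]
tool_rot: [0.673, 0.74, 0.001, -0.001]
contact_force: [0.4, -0.4, -3.6]
opening: 63.2
grip_force: 67.1
top 0.96 [339.2 -57.8   0. ] [307. 351.]
top 0.87 [ 439.9 -315.2    0. ] [262. 473.]
wrist 0.61 [ 434.  -312.3    0. ] [243. 319.]
```

View pics/w3.png

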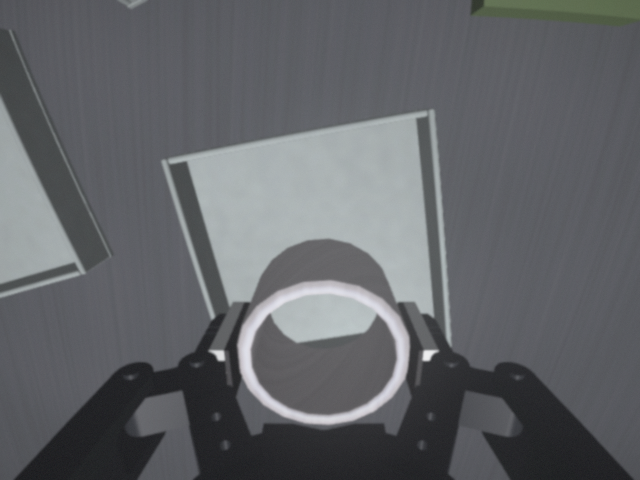

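The sleeve is gripped straight and held over the reject tray, centred within a few mm. I'll lower it gently.

```bash
python3 -m inch '{"grip":[0.5,0.5,0.5,0.5,0.5,0.5,0.5,0.5,0.5,0.5],"translation":[[0,0,10],[0,0,18],[0,0,18],[0,0,15],[0,0,10],[0,0,5],[0,0,2],[0,0,1],[0,0,1],[0,0,0]],"spin":[0,0,0,0,0,0,0,0,0,0]}'
python3 -m inch '{"grip":[0.5,0.5,0.5,0.5,0.5],"translation":[[0,0,1],[0,0,1],[0,0,0.5],[0,0,0],[0,0,0]],"spin":[0,0,0,0,0]}'
```

```text
time: 8.83
ee_pos: [436.6, -312.5, 38.9]
tool_rot: [0.674, 0.739, 0.0, 0.001]
contact_force: [-0.0, 0.0, -3.0]
opening: 63.2
grip_force: 67.2
time: 9.25
ee_pos: [436.1, -312.2, 35.9]
tool_rot: [0.674, 0.739, -0.0, 0.0]
contact_force: [0.3, -1.0, -3.3]
opening: 63.4
grip_force: 67.2
```

```bash
python3 -m inch '{"grip":[0.5,0.5,0.5,0.5,0.5],"translation":[[0,0,0.6],[0,0,0.6],[0,0,0.6],[0,0,0],[0,0,0]],"spin":[0,0,0,0,0]}'
python3 -m inch '{"grip":[0.5,0.5,0.5,0.5],"translation":[[0,0,0.5],[0,0,0.5],[0,0,0],[0,0,0]],"spin":[0,0,0,0]}'
```

```text
time: 9.67
ee_pos: [436.1, -312.1, 33.9]
tool_rot: [0.674, 0.739, -0.0, -0.0]
contact_force: [-0.3, 0.3, -2.5]
opening: 63.2
grip_force: 67.2
time: 10.0
ee_pos: [436.1, -312.2, 33.7]
tool_rot: [0.674, 0.739, 0.0, 0.0]
contact_force: [-1.2, 2.3, 4.0]
opening: 63.4
grip_force: 68.0
```

```bash
python3 -m inch '{"grip":[0.4,0.25,0.1,0,0,0,0,0,0,0],"translation":[[0,0,0],[0,0,0],[0,0,0],[0,0,0],[0,0,-5],[0,0,-15],[0,0,-25],[0,0,-25],[0,0,-20],[0,0,-10]],"spin":[0,0,0,0,0,0,0,0,0,0]}'
python3 -m inch '{"grip":[0,0,0,0,0,0,0,0,0,0],"translation":[[10,7,0],[22,14,0],[32,21,0],[32,21,0],[32,21,0],[32,21,0],[28,18,0],[16,11,0],[8,6,0],[0,0,0]],"spin":[0,0,0,0,0,0,0,0,0,0]}'
python3 -m inch '{"grip":[0,0,0,0],"translation":[[0,0,0],[0,0,0],[0,0,0],[0,0,0]],"spin":[0,0,0,0]}'
python3 - <<'E'
from h import *
s=bot.observe();c=bot.calibration("wrist");im=bot.get_image("wrist")
t=bot.get_image("top");print(s["ee_pos"].round(1))
u=proj("wrist",[[558,-95.5,20],[550,-6,72]],c);print(u.round(1),rims(im,c,[(*u[1],72,33)]))
for R in (34.5,): print("nest",rims(im,c,[(*u[0],20,R)]))
a=im[100:440,120:520,::-1];b=cv2.resize(t[190:330,400:540,::-1],(340,340))
cv2.imwrite("pics/c4.png",np.hstack([a,b]))
E
```

```text
time: 10.83
ee_pos: [437.3, -313.1, 135.7]
tool_rot: [0.674, 0.739, 0.0, 0.002]
contact_force: [0.5, -0.6, 0.1]
opening: 85.6
grip_force: 0.0
time: 11.67
ee_pos: [556.9, -84.3, 131.5]
tool_rot: [0.672, 0.741, 0.0, -0.001]
contact_force: [0.8, 1.0, 0.5]
opening: 85.3
grip_force: 0.0
time: 12.0
ee_pos: [555.5, -90.4, 133.1]
tool_rot: [0.675, 0.737, -0.0, 0.0]
contact_force: [0.4, 0.0, -0.3]
opening: 85.1
grip_force: 0.0
[555.5 -90.4 133.1]
[[326.4 251.1]
 [327.4 118.9]] [([550.0, -6.1, 32.2], np.float64(0.14))]
nest [([557.5, -93.0, 32.3], np.float64(0.5))]
```

View pics/c4.png

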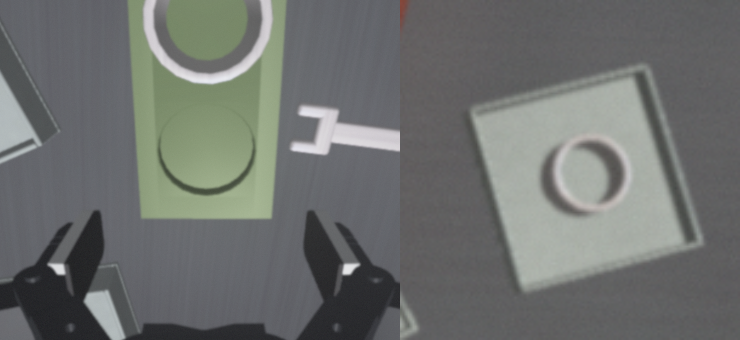

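The short sleeve stands upright in the reject tray, at crop (590,172). The empty nest is at crop (207,149), which matches the predicted (558,-95.3). I'll move over the canister.

```bash
python3 -m inch '{"grip":[0,0,0,0,0,0,0,0,0,0],"translation":[[8,-2,-15],[24,-5,-25],[34,-6.5,-20],[36,-7,-15],[38,-7.5,-12],[38,-7.5,-8],[38,-7.5,-5],[38,-7.5,0],[38,-7.5,0],[36,-7,0]],"spin":[0,0,0,0,0,0,0,0,0,0]}'
python3 -m inch '{"grip":[0.5,1,1,1,1,1,1,1,1,1],"translation":[[28,-6,0],[15,-3,0],[8,-1.5,0],[0,0,0],[0,0,0],[0,0,0],[0,0,0],[0,0,0],[0,0,0],[0,0,0]],"spin":[-0.07,-0.07,-0.07,-0.07,0,0,0,0,0,0]}'
python3 - <<'E'
from h import *
s=bot.observe();c=bot.calibration("wrist");im=bot.get_image("wrist");cv2.imwrite("pics/w5.png",im[:,:,::-1]);np.savez("w5.npz",**{k:np.array(c[k]) for k in c})
bot.get_image("wrist")
R=Ro.from_quat(s["tool_rot"]).as_matrix();print(s["ee_pos"].round(1),R.round(3).tolist(),s["opening"])
for t in ["canister","canister_mouth","canister_floor","spare"]: print(t,[(round(d["score"],2),np.round(d["location"],1).tolist()) for d in bot.mark_of("wrist",t)][:3])
E
```

```text
time: 12.93
ee_pos: [460.9, 234.1, 233.5]
tool_rot: [0.674, 0.738, 0.0, -0.0]
contact_force: [-0.0, -0.7, 0.3]
opening: 85.3
grip_force: 0.0
time: 13.77
ee_pos: [444.7, 281.2, 233.0]
tool_rot: [0.565, 0.825, -0.0, 0.0]
contact_force: [0.0, -0.2, -0.5]
opening: -0.4
grip_force: 0.0
[444.7 281.2 233. ] [[-0.362, 0.932, 0.0], [0.932, 0.362, -0.0], [-0.0, -0.0, -1.0]] -0.3808604384250654
canister [(0.84, [209.4, 350.5])]
canister_mouth [(0.57, [246.8, 314.8])]
canister_floor []
spare [(0.94, [216.5, 354.5])]
```

View pics/w5.png

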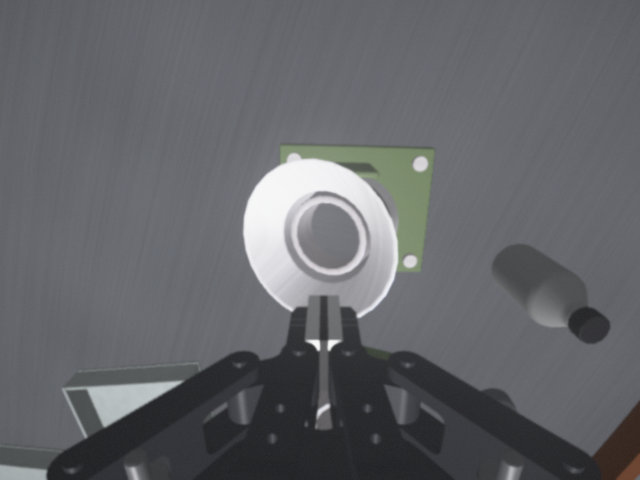

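The wrist view shows the canister flare centred near px (320,238), the spare's rim inside at (331,234) and the plate corners at (281,145), (434,150) and (420,271). I'll fit the mouth position and yaw to these circles.

```bash
cat > fit.py <<'E'
from h import *
from scipy.optimize import differential_evolution
def fit(im,c,M0,psi0):
    g=cv2.GaussianBlur(cv2.cvtColor(im,cv2.COLOR_RGB2GRAY),(0,0),1.2).astype(np.float32)
    a=np.linspace(0,2*np.pi,120,endpoint=False)
    def ring(p,s,r):
        x,y,psi=p[:3];cs,sn=np.cos(psi),np.sin(psi)
        ax=np.array([-.4226*cs,-.4226*sn,.9063]);e1=np.array([.9063*cs,.9063*sn,.4226]);e2=np.array([-sn,cs,0])
        C=np.array([x,y,113])+ax*s
        return C+r*(np.cos(a)[:,None]*e1+np.sin(a)[:,None]*e2)
    def smp(X):
        u=proj("wrist",X,c).astype(np.float32);return cv2.remap(g,u[:,:1],u[:,1:],1)[:,0]
    def cost(p):
        J=0
        for s,r,sg in ((0,63,1),(-24,33,1),(-24,27,1)):
            d=smp(ring(p,s,r-1.2))-smp(ring(p,s,r+1.2))
            if r==27:d=-d
            J-=np.clip(d,-15,40).mean()
        return J
    f=differential_evolution(cost,[(M0[0]-15,M0[0]+15),(M0[1]-15,M0[1]+15),(psi0-.2,psi0+.2)],seed=1,popsize=12,maxiter=60)
    return f.x,f.fun,ring
E
python3 - <<'E'
from fit import *
im=cv2.imread("pics/w5.png")[:,:,::-1].copy();z=np.load("w5.npz");c={k:z[k] for k in z}
e=onz("wrist",[(281,145),(434,150),(420,271)],10,c)[:,:2]
print(e.round(1),np.linalg.norm(e[1]-e[0]),np.linalg.norm(e[2]-e[1]),np.degrees(np.arctan2(*(e[1]-e[0])[::-1])),np.degrees(np.arctan2(*(e[2]-e[1])[::-1])))
M,f,ring=fit(im,c,(442,276),.37);print(M.round(2),np.degrees(M[2]),f)
v=im[:,:,::-1].copy()
for s,r in ((0,63),(-24,33),(-24,27)): cv2.polylines(v,[proj("wrist",ring(M,s,r),c).round().astype(int)],True,(0,0,255),1)
cv2.imwrite("pics/f5.png",cv2.resize(v[120:330,200:460],None,fx=2.6,fy=2.6))
E
```

```text
[[385.2 323.6]
 [523.1 372.6]
 [566.1 254. ]] 146.38044936235647 126.18530053274125 19.560910921001817 -70.06017382281522
[4.3982e+02 2.7382e+02 4.3000e-01] 24.40935395037608 -106.71162414550781
```

View pics/f5.png

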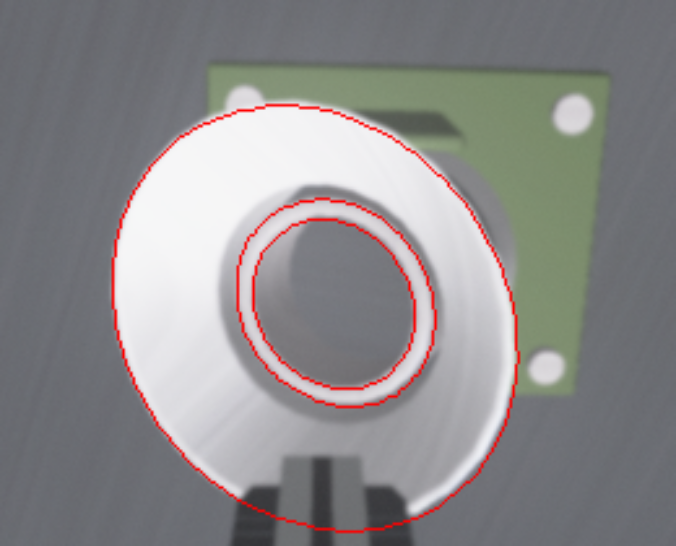

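The overlay fits tightly: mouth at (439.8, 273.8, 113), and the plate edges give a yaw of about 20°. The tool cannot tilt, so I'll open the fingers across the lean plane (tool y ⟂ lean). The fingers then stand vertical inside the tilted bore, and their corners square the sleeve up as it comes out. I'll spin 90° so the camera looks along the tube.

```bash
python3 -m inch '{"grip":[1,1,1,1,1,1,1],"translation":[[-5.3,5.8,0],[0,0,0],[0,0,0],[0,0,0],[0,0,0],[0,0,0],[0,0,0]],"spin":[-0.12,-0.12,-0.12,-0.12,-0.12,-0.12,-0.12]}'
python3 -m inch '{"grip":[1,1,1,1,1,1,1,1,1,1],"translation":[[0,0,10],[0,0,20],[0,0,10],[0,0,0],[0,0,0],[0,0,0],[0,0,0],[0,0,0],[0,0,0],[0,0,0]],"spin":[-0.12,-0.12,-0.12,-0.12,-0.12,-0.12,0,0,0,0]}'
python3 - <<'E'
from fit import *
s=bot.observe();c=bot.calibration("wrist");im=bot.get_image("wrist");cv2.imwrite("pics/w6.png",im[:,:,::-1])
R=Ro.from_quat(s["tool_rot"]).as_matrix();print(s["ee_pos"].round(1),R.round(3).tolist(),s["joints"][6])
M,f,ring=fit(im,c,(440,274),.36);print(M.round(2),np.degrees(M[2]),f)
v=im[:,:,::-1].copy()
for q,r in ((0,63),(-24,33),(-24,27)): cv2.polylines(v,[proj("wrist",ring(M,q,r),c).round().astype(int)],True,(0,0,255),1)
cv2.imwrite("pics/f6.png",v)
E
```

```text
time: 14.65
ee_pos: [451.9, 278.7, 233.0]
tool_rot: [0.176, 0.984, -0.0, -0.0]
contact_force: [-0.2, -0.0, -0.3]
opening: 0.0
grip_force: 0.0
time: 15.48
ee_pos: [451.9, 278.7, 193.1]
tool_rot: [-0.178, 0.984, -0.0, 0.0]
contact_force: [0.5, 0.0, 0.2]
opening: -0.2
grip_force: 0.0
[451.9 278.7 193.1] [[-0.936, -0.351, 0.0], [-0.351, 0.936, -0.0], [-0.0, -0.0, -1.0]] 1.2066857783581593
[4.3914e+02 2.7645e+02 1.7000e-01] 9.581268635875013 -109.16349792480469
```

View pics/f6.png

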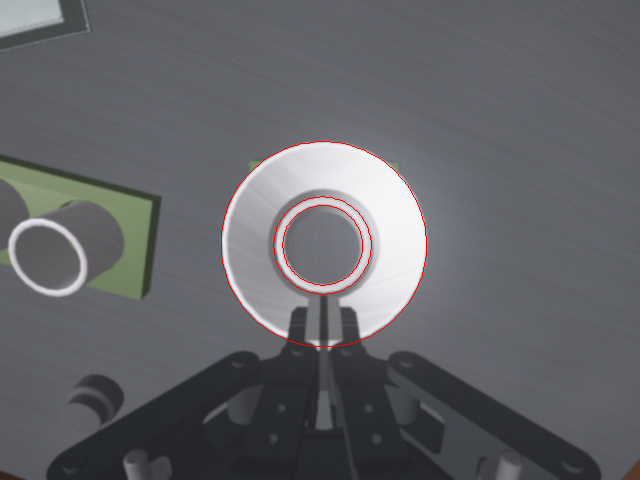

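Ring and rim are concentric, and the spare's top centre is (449.0,278.0) from both views. The TCP is already on the wanted insertion line (451.9,278.7). I'll go down with closed fingers.

```bash
python3 -m inch '{"grip":[1,1,1,1,1,1,1,1],"translation":[[0,0,10],[0,0,20],[0,0,25],[0,0,20],[0,0,12],[0,0,6],[0,0,0],[0,0,0]],"spin":[0,0,0,0,0,0,0,0]}'
python3 -m inch '{"grip":[1,1,1,1,1,1,1],"translation":[[0,0,4],[0,0,4],[0,0,4],[0,0,3],[0,0,2],[0,0,0],[0,0,0]],"spin":[0,0,0,0,0,0,0]}'
python3 - <<'E'
from h import *
c=bot.calibration("wrist");im=bot.get_image("wrist");cv2.imwrite("pics/w7.png",im[:,:,::-1])
E
```

```text
time: 16.2
ee_pos: [451.9, 278.9, 99.9]
tool_rot: [-0.179, 0.984, 0.0, -0.0]
contact_force: [0.4, 1.0, 0.2]
opening: 0.0
grip_force: 0.0
time: 16.78
ee_pos: [451.8, 278.6, 82.9]
tool_rot: [-0.179, 0.984, -0.0, -0.0]
contact_force: [-0.9, -0.7, 1.1]
opening: -0.3
grip_force: 0.0
```

View pics/w7.png

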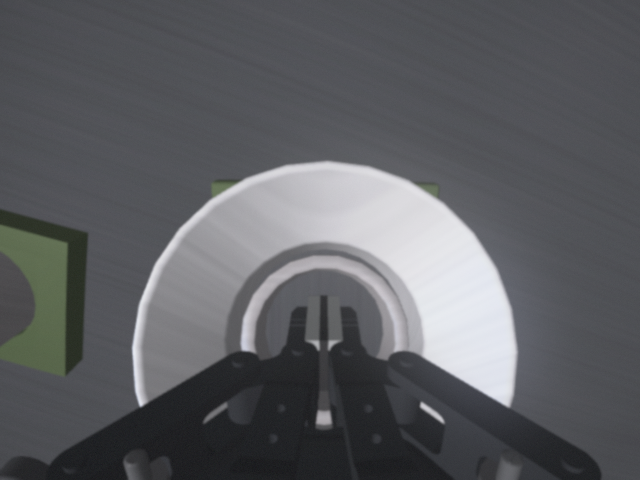

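Fingers are inside the bore at (323,300), clear all round and force-free. I'll open them against the wall.

```bash
python3 -m inch '{"grip":[0.9,0.8,0.7,0.6,0.5,0.5,0.5,0.5],"translation":[[0,0,0],[0,0,0],[0,0,0],[0,0,0],[0,0,0],[0,0,0],[0,0,0],[0,0,0]],"spin":[0,0,0,0,0,0,0,0]}'
```

```text
time: 17.5
ee_pos: [447.6, 277.7, 82.2]
tool_rot: [-0.179, 0.984, -0.001, -0.004]
contact_force: [-7.0, -0.5, 1.8]
opening: 26.5
grip_force: 51.9
```

```bash
python3 -m inch '{"grip":[0.5,0.5,0.5,0.5,0.5],"translation":[[2,0,-2.5],[1.5,0,-3.5],[1.5,0,-3.5],[1.5,0,-3.5],[0,0,0]],"spin":[0,0,0,0,0]}'
python3 - <<'E'
from h import *
c=bot.calibration("wrist");im=bot.get_image("wrist");cv2.imwrite("pics/w8.png",im[:,:,::-1]);s=bot.observe();print(s["contact_force"],s["opening"],s["ee_pos"],s["wrist_torque"])
g=bot.calibration("wrist")
E
```

```text
time: 17.92
ee_pos: [446.1, 276.4, 96.7]
tool_rot: [-0.179, 0.984, 0.0, 0.001]
contact_force: [-0.1, 0.3, -4.5]
opening: 26.2
grip_force: 52.5
[-0.11118936 -0.41232794 -5.35865007] 26.763899116684975 [446.13967006 276.38995412  96.4846625 ] [-0.02000886  0.06733766 -0.02251751]
```

View pics/w8.png

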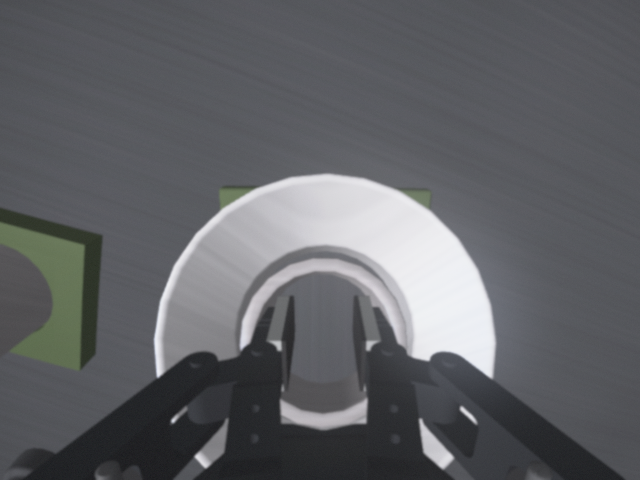

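The sleeve has come up with the fingers: rim at px (325,340), and the force is -5 N, its weight. That was my last picture (I've used more than the ten allowed), so I'll work from numbers from here. I continue along the tube axis.

```bash
python3 -m inch '{"grip":[0.5,0.5,0.5,0.5,0.5,0.5],"translation":[[2.1,0,-4.5],[2.5,0,-5.4],[2.5,0,-5.4],[2.5,0,-5.4],[2.5,0,-5.4],[0,0,0]],"spin":[0,0,0,0,0,0]}'
python3 -m inch '{"grip":[0.5,0.5,0.5,0.5,0.5,0.5,0.5,0.5],"translation":[[3.4,0,-7.2],[4.2,0,-9],[5,0,-10.9],[5,0,-10.9],[5,0,-10.9],[4.2,0,-9],[0,0,0],[0,0,0]],"spin":[0,0,0,0,0,0,0,0]}'
python3 -m inch '{"grip":[0.5,0.5,0.5,0.5,0.5,0.5,0.5,0.5],"translation":[[0,0,-10],[0,0,-20],[0,0,-20],[0,0,-10],[0,0,0],[0,0,0],[0,0,0],[0,0,0]],"spin":[0,0,0,0,0,0,0,0]}'
python3 - <<'E'
from h import *
s=bot.observe();c=bot.calibration("wrist");im=bot.get_image("wrist");cv2.imwrite("pics/w9.png",im[:,:,::-1])
t=bot.get_image("side");cv2.imwrite("pics/s9.png",t[:,:,::-1])
print(s["ee_pos"],s["contact_force"],s["wrist_torque"],s["joints"][6])
for n in ("wrist","side"):
  for f in (bot.mark_of,bot.recognise): print(n,[(round(d["score"],2),np.round(d.get("location",d.get("extent")),1).tolist()) for d in f(n,"spare")][:4])
print(proj("side",[s["ee_pos"]]))
E
```

```text
time: 18.47
ee_pos: [434.3, 272.3, 123.4]
tool_rot: [-0.179, 0.984, 0.0, 0.001]
contact_force: [-0.2, 0.5, -5.3]
opening: 26.7
grip_force: 52.6
time: 19.13
ee_pos: [409.5, 262.8, 180.9]
tool_rot: [-0.179, 0.984, 0.0, 0.001]
contact_force: [-0.2, -0.3, -5.5]
opening: 26.6
grip_force: 52.7
time: 19.8
ee_pos: [408.7, 262.1, 238.6]
tool_rot: [-0.179, 0.984, -0.001, -0.001]
contact_force: [-0.5, 1.1, -4.3]
opening: 26.6
grip_force: 52.7
[408.68246071 262.05737357 238.60745006] [-0.45719033  1.06954296 -4.33094449] [-0.01142209  0.04574692 -0.00948929] 1.2062676333137297
wrist []
wrist [(0.63, [240.2, 259.5, 167.7, 168.1])]
side [(0.65, [269.3, 224.9])]
side [(0.82, [213.1, 241.7, 44.4, 39.9]), (0.24, [170.5, 275.7, 88.5, 85.5])]
[[238.11428321 252.17811882]]
```

The spare is free of the canister. I'll estimate its residual tilt in the grip by fitting its rim circle in the wrist picture, and cross-check with the side camera.

```bash
cat > tilt.py <<'E'
from h import *
from scipy.optimize import differential_evolution
a=np.linspace(0,2*np.pi,180,endpoint=False)
def T(p):  # rim centre (tool frame, mm), tilt al about tool y, be about tool x
    return np.array(p[:3]),Ro.from_euler("yx",p[3:5]).as_matrix()
def ringT(p,r,dz=0):
    C,R=T(p);return C+np.c_[r*np.cos(a),r*np.sin(a),np.full(180,dz)]@R.T
def tilt(im,c,s):
    g=cv2.GaussianBlur(cv2.cvtColor(im,cv2.COLOR_RGB2GRAY),(0,0),1).astype(np.float32)
    Rt=Ro.from_quat(s["tool_rot"]).as_matrix()
    W=lambda X:X@Rt.T+s["ee_pos"]
    def smp(X):
        u=proj("wrist",W(X),c).astype(np.float32);return cv2.remap(g,u[:,:1],u[:,1:],1,borderMode=1)[:,0]
    def cost(p):
        m=smp(ringT(p,30));J=0
        for r in (32,34,28,26):
            d=m-smp(ringT(p,r)) if r in(34,26) else 0
            J-=np.clip(d,0,40).mean() if r in(34,26) else 0
        return J
    f=differential_evolution(cost,[(-15,15),(-8,8),(-40,12),(-.55,.55),(-.2,.2)],seed=2,popsize=20,maxiter=150)
    return f.x,f.fun,W
if __name__=="__main__":
    s=bot.observe();c=bot.calibration("wrist");im=bot.get_image("wrist")
    p,f,W=tilt(im,c,s);print(p[:3].round(1),np.degrees(p[3:5]).round(1),round(f,1))
    L=62;C,R=T(p);low=W(C+R@[0,0,L]);print("lower end",low.round(1),"tcp",s["ee_pos"].round(1),"z spread",round(66*np.linalg.norm(R[2,:2]),1))
    print("side px lower",proj("side",[low]).round(1))
    for L in (0,62):
        X=W(ringT(p,33,L));u=proj("side",X);print(u.min(0).round(),u.max(0).round())
E
python3 tilt.py
```

```text
[-1.4  0.3 -2.5] [-31.1   0.1] -55.8
lower end [440.5 274.6 189.1] tcp [409.3 262.6 239.7] z spread 34.1
side px lower [[225.  267.8]]
[221. 237.] [252. 265.]
[209. 254.] [240. 282.]
```

Both cameras agree that the sleeve still hangs about 25–30° tilted in the grip, its lower end leaning to tool −x. I won't drop it into the nest like that. I'll touch its low edge down on free table near (430,115), ease it upright there under control, and re-grip it square.

```bash
python3 -m inch '{"grip":[0.5,0.5,0.5,0.5,0.5,0.5,0.5,0.5,0.5,0.5],"translation":[[2,-8,0],[4,-18,0],[5,-25,0],[5,-28,0],[5,-28,10],[5,-20,20],[3.7,-13,25],[2,-5,25],[0,0,25],[0,0,20]],"spin":[0,0,0,0,0,0,0,0,0,0]}'
python3 -m inch '{"grip":[0.5,0.5,0.5,0.5,0.5,0.5,0.5,0.5],"translation":[[0,0,15],[0,0,10],[0,0,8],[0,0,5],[0,0,3],[0,0,0],[0,0,0],[0,0,0]],"spin":[0,0,0,0,0,0,0,0]}'
python3 tilt.py
```

```text
time: 20.98
ee_pos: [430.8, 114.1, 113.9]
tool_rot: [-0.178, 0.984, -0.0, -0.0]
contact_force: [0.1, -0.3, -5.7]
opening: 26.4
grip_force: 52.8
time: 21.65
ee_pos: [431.3, 115.9, 74.6]
tool_rot: [-0.179, 0.984, 0.0, 0.001]
contact_force: [1.1, 0.1, -4.3]
opening: 26.5
grip_force: 52.9
[ 1.   0.2 -4.2] [-28.   -0.8] -58.6
lower end [457.4 126.7  24.1] tcp [431.3 115.9  74.6] z spread 31.0
side px lower [[277.3 296. ]]
[275. 269.] [301. 293.]
[264. 284.] [290. 308.]
```

```bash
python3 -m inch '{"grip":[0.5,0.5,0.5,0.5,0.5,0.5],"translation":[[0,0,1.5],[0,0,1.5],[0,0,1.5],[0,0,1],[0,0,0],[0,0,0]],"spin":[0,0,0,0,0,0]}'
python3 -m inch '{"grip":[0.5,0.5,0.5,0.5],"translation":[[0,0,1],[0,0,1],[0,0,0],[0,0,0]],"spin":[0,0,0,0]}'
python3 -m inch '{"grip":[0.5,0.5,0.5,0.5],"translation":[[0,0,1],[0,0,0.5],[0,0,0],[0,0,0]],"spin":[0,0,0,0]}'
```

```text
time: 22.2
ee_pos: [430.7, 115.8, 68.4]
tool_rot: [-0.179, 0.984, -0.0, -0.0]
contact_force: [0.7, -0.8, -5.3]
opening: 26.6
grip_force: 52.9
time: 22.53
ee_pos: [430.8, 115.8, 66.4]
tool_rot: [-0.179, 0.984, -0.0, -0.0]
contact_force: [0.2, -0.2, -4.8]
opening: 26.6
grip_force: 52.9
time: 22.87
ee_pos: [430.8, 115.8, 65.0]
tool_rot: [-0.179, 0.984, -0.0, -0.0]
contact_force: [-0.1, -0.8, -5.6]
opening: 26.5
grip_force: 52.9
```

```bash
python3 -m inch '{"grip":[0.5,0.5,0.5,0.5],"translation":[[0,0,1],[0,0,1],[0,0,0],[0,0,0]],"spin":[0,0,0,0]}'
python3 -m inch '{"grip":[0.5,0.5,0.5,0.5],"translation":[[0,0,1],[0,0,0.5],[0,0,0],[0,0,0]],"spin":[0,0,0,0]}'
```

```text
time: 23.2
ee_pos: [430.8, 115.8, 62.9]
tool_rot: [-0.179, 0.984, -0.0, -0.0]
contact_force: [-0.4, -0.3, -3.8]
opening: 26.7
grip_force: 52.9
time: 23.53
ee_pos: [430.8, 115.8, 61.5]
tool_rot: [-0.179, 0.984, -0.0, -0.0]
contact_force: [-0.4, -0.4, -5.1]
opening: 26.6
grip_force: 52.9
```

```bash
python3 -m inch '{"grip":[0.5,0.5,0.5,0.5],"translation":[[0,0,1],[0,0,1],[0,0,0],[0,0,0]],"spin":[0,0,0,0]}'
python3 -m inch '{"grip":[0.5,0.5,0.5,0.5],"translation":[[0,0,1],[0,0,1],[0,0,0],[0,0,0]],"spin":[0,0,0,0]}'
```

```text
time: 23.87
ee_pos: [431.4, 116.0, 60.7]
tool_rot: [-0.179, 0.984, 0.0, 0.001]
contact_force: [-1.1, -0.8, 7.8]
opening: 26.0
grip_force: 53.0
time: 24.2
ee_pos: [433.2, 116.8, 60.2]
tool_rot: [-0.179, 0.984, 0.0, 0.003]
contact_force: [-1.6, -0.8, 19.6]
opening: 26.8
grip_force: 56.0
```

Contact at TCP z≈61. Now I pivot the sleeve about its low edge: the tool follows the arc towards −tool x and down.

```bash
python3 -m inch '{"grip":[0.5,0.5,0.5,0.5,0.5,0.5],"translation":[[-2,0,0.2],[-2,0,0.4],[-2,0,0.5],[-2,0,0.7],[0,0,0],[0,0,0]],"spin":[0,0,0,0,0,0]}'
python3 tilt.py
```

```text
time: 24.7
ee_pos: [441.6, 119.9, 58.4]
tool_rot: [-0.179, 0.984, 0.0, 0.004]
contact_force: [-0.2, -0.6, 17.5]
opening: 26.8
grip_force: 61.7
[ 0.1  0.4 -3.6] [-21.4  -2.4] -58.7
lower end [462.1 130.6   4.5] tcp [441.6 119.9  58.4] z spread 24.2
side px lower [[274.9 302.2]]
[270. 274.] [297. 297.]
[262. 291.] [288. 313.]
```

It's pivoting (−28° → −21°). Continue.

```bash
python3 -m inch '{"grip":[0.5,0.5,0.5,0.5,0.5,0.5],"translation":[[-2.5,0,0.8],[-2.5,0,0.9],[-2.5,0,1.0],[0,0,0],[0,0,0],[0,0,0]],"spin":[0,0,0,0,0,0]}'
python3 -m inch '{"grip":[0.5,0.5,0.5,0.5,0.5,0.5],"translation":[[-2.5,0,1.1],[-2.5,0,1.3],[-2,0,1.3],[0,0,0],[0,0,0],[0,0,0]],"spin":[0,0,0,0,0,0]}'
python3 tilt.py
```

```text
time: 25.25
ee_pos: [448.0, 122.3, 56.0]
tool_rot: [-0.179, 0.984, 0.0, 0.004]
contact_force: [-1.5, 0.1, 18.9]
opening: 27.3
grip_force: 63.2
time: 25.75
ee_pos: [453.8, 124.6, 52.2]
tool_rot: [-0.179, 0.984, 0.0, 0.003]
contact_force: [-1.5, 0.1, 20.7]
opening: 27.2
grip_force: 65.0
[ 0.4  0.4 -7.4] [-3.1  0.4] -58.1
lower end [456.8 125.7  -2.2] tcp [453.8 124.6  52.2] z spread 3.6
side px lower [[278.  304.6]]
[264. 275.] [293. 294.]
[264. 295.] [292. 314.]
```

Nearly upright (≈3°). One small final press should seat it flat; then I lift and recheck.

```bash
python3 -m inch '{"grip":[0.5,0.5,0.5,0.5,0.5],"translation":[[-1.5,0,0.6],[-1,0,0.6],[0,0,0.4],[0,0,0],[0,0,0]],"spin":[0,0,0,0,0]}'
python3 tilt.py
python3 -m inch '{"grip":[0.5,0.5,0.5,0.5,0.5,0.5,0.5,0.5,0.5],"translation":[[0,0,-2],[0,0,-6],[0,0,-15],[0,0,-20],[0,0,-20],[0,0,-10],[0,0,0],[0,0,0],[0,0,0]],"spin":[0,0,0,0,0,0,0,0,0]}'
python3 tilt.py
```

```text
time: 26.22
ee_pos: [454.9, 124.9, 51.4]
tool_rot: [-0.179, 0.984, -0.0, 0.002]
contact_force: [-5.2, -2.2, 29.9]
opening: 27.3
grip_force: 65.9
[ 0.1  0.3 -7.5] [-2.1 -0.8] -57.8
lower end [456.7 126.8  -3.1] tcp [454.9 124.9  51.4] z spread 2.6
side px lower [[277.7 305.1]]
[264. 276.] [293. 294.]
[264. 296.] [292. 314.]
time: 27.02
ee_pos: [453.5, 124.3, 119.8]
tool_rot: [-0.179, 0.984, -0.0, -0.001]
contact_force: [-0.7, -0.5, -5.3]
opening: 26.9
grip_force: 65.3
[ 0.7  0.3 -7.9] [-4.5 -2.2] -58.0
lower end [456.3 128.3  66. ] tcp [453.5 124.3 119.8] z spread 5.8
side px lower [[276.7 282.3]]
[264. 252.] [293. 269.]
[262. 274.] [291. 291.]
```

Sleeve is now held near-vertical, with its lower end about 52 mm under the TCP. I carry it high over to the empty nest.

```bash
python3 -m inch '{"grip":[0.5,0.5,0.5,0.5,0.5,0.5,0.5,0.5,0.5,0.5],"translation":[[0,0,-15],[0,-5,-15],[-1,-15,-8],[-3,-28,-2],[-3,-35,0],[-3,-35,0],[-3,-35,0],[-3,-35,0],[-3,-28,0],[-1.7,-16,0]],"spin":[0,0,0,0,0,0,0,0,0,0]}'
python3 -m inch '{"grip":[0.5,0.5,0.5,0.5,0.5,0.5],"translation":[[0,-8,0],[0,-2.2,0],[0,0,0],[0,0,0],[0,0,0],[0,0,0]],"spin":[0,0,0,0,0,0]}'
python3 tilt.py; python3 tilt.py
python3 - <<'E'
from h import *
print(bot.observe()["ee_pos"].round(1),Ro.from_quat(bot.observe()["tool_rot"]).as_matrix().round(3).tolist(),bot.observe()["joints"][6].round(2))
E
```

```text
time: 27.9
ee_pos: [555.8, -90.7, 159.0]
tool_rot: [-0.176, 0.984, -0.001, -0.001]
contact_force: [0.4, -0.2, -4.4]
opening: 27.2
grip_force: 65.3
time: 28.4
ee_pos: [558.6, -92.8, 160.7]
tool_rot: [-0.181, 0.984, 0.0, -0.0]
contact_force: [-0.8, -0.1, -5.0]
opening: 27.0
grip_force: 65.3
[ 0.8  0.5 -7.7] [-3.8 -0.4] -58.2
lower end [561.3 -90.8 106.6] tcp [558.6 -92.8 160.7] z spread 4.4
side px lower [[315.6 215.6]]
[304. 188.] [331. 202.]
[303. 209.] [328. 223.]
[ 0.5  0.7 -7.3] [-4.2  1.6] -58.1
lower end [562.8 -92.7 106.3] tcp [558.7 -93.3 160.8] z spread 5.1
side px lower [[315.8 215.3]]
[304. 188.] [331. 202.]
[303. 208.] [329. 223.]
[558.8 -93.6 160.9] [[-0.935, -0.354, -0.0], [-0.354, 0.935, 0.0], [-0.0, 0.0, -1.0]] 1.93
```

```bash
python3 -m inch '{"grip":[0.5,0.5,0.5,0.5,0.5,0.5,0.5,0.5,0.5,0.5],"translation":[[0,0,10],[0,0,18],[0,0,18],[0,0,15],[0,0,10],[0,0,6],[0,0,3],[0,0,0],[0,0,0],[0,0,0]],"spin":[0,0,0,0,0,0,0,0,0,0]}'
python3 tilt.py
python3 - <<'E'
from h import *
s=bot.observe();print(s["ee_pos"].round(1))
c=bot.calibration("wrist");im=bot.get_image("wrist");cv2.imwrite("pics/w10.png",im[:,:,::-1])
u=proj("wrist",[[550,-6,72],[558,-95.3,20]],c);print(u.round(1),rims(im,c,[(*u[0],72,33)]))
E
```

```text
time: 29.33
ee_pos: [559.7, -94.8, 81.6]
tool_rot: [-0.179, 0.984, -0.0, 0.001]
contact_force: [-0.0, -0.6, -4.5]
opening: 26.9
grip_force: 65.3
[  2.3  -0.2 -10.5] [-1.8  1.4] -56.8
lower end [560.1 -96.5  30.1] tcp [559.7 -94.8  81.6] z spread 2.7
side px lower [[317.1 239.8]]
[305. 213.] [331. 228.]
[305. 232.] [330. 247.]
[559.7 -94.8  81.6]
[[507.3 361.2]
 [322.1 269.6]] [([550.1, -7.2, 32.4], np.float64(1.51))]
```

```bash
python3 -m inch '{"grip":[0.5,0.5,0.5,0.5,0.5,0.5,0.5,0.5],"translation":[[2.4,0.2,2],[0,0,2],[0,0,2],[0,0,1],[0,0,1],[0,0,0],[0,0,0],[0,0,0]],"spin":[0,0,0,0,0,0,0,0]}'
python3 -m inch '{"grip":[0.5,0.5,0.5,0.5,0.5],"translation":[[0,0,1],[0,0,1],[0,0,1],[0,0,0],[0,0,0]],"spin":[0,0,0,0,0]}'
```

```text
time: 30.1
ee_pos: [556.8, -95.4, 72.7]
tool_rot: [-0.179, 0.984, -0.0, 0.0]
contact_force: [0.8, 1.1, -5.3]
opening: 27.2
grip_force: 65.4
time: 30.52
ee_pos: [556.6, -95.6, 69.6]
tool_rot: [-0.179, 0.984, -0.0, -0.0]
contact_force: [-0.0, -0.1, -4.5]
opening: 27.3
grip_force: 65.3
```

```bash
python3 -m inch '{"grip":[0.5,0.5,0.5,0.5,0.5],"translation":[[0,0,1],[0,0,1],[0,0,0.8],[0,0,0],[0,0,0]],"spin":[0,0,0,0,0]}'
python3 -m inch '{"grip":[0.5,0.5,0.5,0.5,0.5],"translation":[[0,0,0.8],[0,0,0.8],[0,0,0.8],[0,0,0],[0,0,0]],"spin":[0,0,0,0,0]}'
```

```text
time: 30.93
ee_pos: [556.4, -95.5, 66.7]
tool_rot: [-0.179, 0.984, -0.0, -0.0]
contact_force: [-0.6, 0.3, -5.4]
opening: 27.0
grip_force: 65.3
time: 31.35
ee_pos: [556.5, -95.5, 64.4]
tool_rot: [-0.179, 0.984, -0.0, -0.0]
contact_force: [-1.4, -0.6, -6.1]
opening: 27.4
grip_force: 65.3
```

It's inside the nest (lower end ≈12.5 mm) with no contact force. Final mm to the floor.

```bash
python3 -m inch '{"grip":[0.5,0.5,0.5,0.5,0.5],"translation":[[0,0,0.6],[0,0,0.6],[0,0,0.6],[0,0,0],[0,0,0]],"spin":[0,0,0,0,0]}'
python3 -m inch '{"grip":[0.5,0.5,0.5,0.5],"translation":[[0,0,0.5],[0,0,0.5],[0,0,0],[0,0,0]],"spin":[0,0,0,0]}'
```

```text
time: 31.77
ee_pos: [556.6, -95.5, 62.7]
tool_rot: [-0.179, 0.984, -0.0, -0.0]
contact_force: [-1.8, -1.1, -4.7]
opening: 27.1
grip_force: 65.3
time: 32.1
ee_pos: [557.1, -95.3, 62.3]
tool_rot: [-0.179, 0.984, -0.0, 0.001]
contact_force: [-0.5, -1.2, 1.5]
opening: 27.2
grip_force: 65.3
```

```bash
python3 -m inch '{"grip":[0.5,0.5,0.5,0.5,0.5],"translation":[[0,0,0.5],[0,0,0.5],[0,0,0],[0,0,0],[0,0,0]],"spin":[0,0,0,0,0]}'
python3 -m inch '{"grip":[0.68,0.7,0.72,0.76,0.82,0.9,1,1,1,1],"translation":[[0,0,0],[0,0,0],[0,0,0],[0,0,0],[0,0,0],[0,0,0],[0,0,0],[0,0,0],[0,0,0],[0,0,0]],"spin":[0,0,0,0,0,0,0,0,0,0]}'
```

```text
time: 32.52
ee_pos: [557.7, -95.1, 61.9]
tool_rot: [-0.179, 0.984, -0.0, 0.001]
contact_force: [-0.8, 0.6, 6.0]
opening: 27.1
grip_force: 65.4
time: 33.35
ee_pos: [556.7, -95.4, 60.7]
tool_rot: [-0.179, 0.984, -0.0, -0.0]
contact_force: [0.1, -0.1, -0.5]
opening: -0.4
grip_force: 0.0
```

```bash
python3 -m inch '{"grip":[1,1,1,1,1,1,1,1,1,1],"translation":[[0,0,-5],[0,0,-15],[0,0,-25],[0,0,-25],[10,0,-25],[20,0,-25],[20,0,-15],[10,0,0],[0,0,0],[0,0,0]],"spin":[0,0,0,0,0,0,0,0,0,0]}'
python3 -m inch '{"grip":[1,1,1,1],"translation":[[0,0,0],[0,0,0],[0,0,0],[0,0,0]],"spin":[0,0,0,0]}'
python3 - <<'E'
from h import *
s=bot.observe();c=bot.calibration("wrist");im=bot.get_image("wrist");cv2.imwrite("pics/w11.png",im[:,:,::-1])
P=[[558,-95.3],[550,-6],[541.8,84]]
print(s["ee_pos"].round(1))
for z in (72,82): 
  u=proj("wrist",[[*p,z] for p in P],c);print(z,u.round(0).tolist(),rims(im,c,[(*q,z,33) for q in u if 30<q[0]<610 and 30<q[1]<450]))
for n in ("top","side"):
  bot.get_image(n) is not None
  for t in ("sleeve_a","sleeve_short","face_mill"): print(n,t,[(round(d["score"],2),np.round(d["location"]).tolist(),onz(n,[d["location"][::-1]],10 if t[0]=="s" else 0)[0,:2].round().tolist()) for d in bot.mark_of(n,t)][:4])
E
```

```text
time: 34.18
ee_pos: [500.2, -116.5, 195.4]
tool_rot: [-0.179, 0.984, 0.0, -0.0]
contact_force: [-0.6, -0.8, 0.1]
opening: -0.2
grip_force: 0.0
time: 34.52
ee_pos: [500.8, -116.0, 195.0]
tool_rot: [-0.18, 0.984, 0.0, -0.0]
contact_force: [-0.4, 0.3, -0.3]
opening: 0.0
grip_force: 0.0
[ 500.8 -116.   195. ]
72 [[321.0, 311.0], [426.0, 337.0], [523.0, 359.0]] [([557.3, -95.1, 32.2], np.float64(1.28)), ([549.7, -6.9, 32.4], np.float64(1.04)), ([541.7, 82.7, 32.5], np.float64(0.14))]
82 [[321.0, 318.0], [430.0, 344.0], [529.0, 366.0]] [([551.9, -97.1, 30.9], np.float64(1.16)), ([544.7, -12.5, 31.2], np.float64(1.08)), ([536.9, 73.6, 31.1], np.float64(0.14))]
top sleeve_a [(0.93, [206.0, 326.0], [550.0, -2.0])]
top sleeve_short [(0.72, [259.0, 474.0], [445.0, -313.0])]
top face_mill [(0.9, [123.0, 277.0], [740.0, 112.0])]
side sleeve_a [(0.7, [262.0, 292.0], [552.0, -1.0]), (0.57, [277.0, 268.0], [541.0, 86.0]), (0.4, [247.0, 314.0], [562.0, -89.0]), (0.17, [256.0, 292.0], [571.0, -17.0])]
side sleeve_short [(0.75, [236.0, 403.0], [437.0, -304.0])]
side face_mill [(0.85, [248.0, 209.0], [754.0, 114.0])]
```

All three rims fit the 72 mm plane with equal radii (32.2–32.5) in one line at about 89–90 mm pitch. The spare is fully seated, the short sleeve stands in the reject tray, and the arm is clear. Handing in.

```bash
python3 -c "
from station import bot
print(bot.sign_off())"
```

```text
the job is handed in; nothing more can be done
None
```

I stood the short sleeve upright in the far reject tray, then seated the spare fully down in the freed nest, with no falls or hard contacts, and handed in at about 35 s. I viewed 11 pictures instead of the 10 allowed, and the spare tilted in the grip, so I stood it up on the open table before placing it.

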